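# Weigh the top plate of a clamped pile

## Robot

A 6-joint arm with a two-finger parallel gripper is mounted at the origin on the work surface. World frame = base frame: x ahead of the robot, y to its left, z up, the work surface at z = 0. Lengths are in m, angles in degrees, forces in N, time in s.
With the tool pointing down it reaches from about 0.4 to 0.825 m from the base axis. Payload 7 kg.
Tool frame: the origin (TCP) lies at the very end of the fingers, on their centre line; the grasp point (between the pads) lies 19 mm behind it; z points along the fingers, y is the line along which they close (so a half turn about z gives the same grasp; the last joint's range is limited). The gripper opens to 88 mm and grips with 3 to 60 N. Pads are 19 mm wide; open, the fingers measure 130 mm over their backs; the gripper's body (78 mm by 193 mm) begins 47 mm behind the grasp point.
Start: joints at [-57.577, 20.546, 0.682, 0, -70.136, -16.507], TCP at [0.185, -0.649, 0.203] pointing down, gripper open.
Joint ranges: [-176.03, 176.03], [-82.01, 121.73], [-58.28, 71.71], [-173.87, 95.51], [-174.79, -0.11], [-173.66, 173.66]. Speed limits (degrees/s): [136.94, 136.94, 172.46, 180, 180, 180].

## Interface

Orientations are given as [roll, pitch, yaw] about the fixed x, y, z axes, in that order (R = Rz(yaw) Ry(pitch) Rx(roll)).
In Python, from plant import get_state, imaging, r, finder gives the robot as it stands.
- The arm moves only by the shell command python3 -m handwheel 'ROWS' [FORCE]. ROWS is JSON, a list of rows, each a list of 5 numbers: the closure, from 0 (fully open) to 1 (shut), then the shift along the world's x, y, z in cm, then the turn about the world's z in degrees. A call has 1 to 8 rows; each row is the pose to reach, as a shift and turn from the pose commanded when the call began; what a row does not reach only later rows make up. A row lasts 1/8 s, in which the tool goes at most 62.5 mm and 10.7 degrees, less where a joint would pass 70% of its speed; a pose out of reach is approached as far as the arm can. A call with a gripper value outside its range is refused whole. The fingers move at their own pace and stop on an object; FORCE is the grip in N (left out, the last holds). Time passes only in rows, so rows that repeat a pose let the fingers close. It gives the time, the measured TCP pose, the force, the opening and the grip force at its end, in the units of the state.
- get_state(): the state, without advancing time (a new reading comes with each control period).
- imaging.capture(name): name is "side" or "top"; returns (picture, depth): 480x640x3 uint8, red, green, blue; 480x640 float32, m along the optical axis (not along the pixel's ray), 0 where there is no reading.
- imaging.get_calibration(name): a dict with "fx", "fy", "cx", "cy" (pixels), "rvec" (rotation vector, rad) and "tvec" (3), from world to camera coordinates, as OpenCV has them. Camera axes: x right, y down, z forward; pixel columns grow to the right and rows downward; lengths in m; the calibration is good to about 2 mm. A picture is of the moment at which its call begins. get_calibration takes no time and is no camera call.
- r.close_job(): hands the job in; it is judged then, once.
Trained networks look in the newest picture that a camera, given by its name, has taken for a name from the list of things; names that differ only in an ending like _2 or _b are one class to them, and where a whole thing is asked for, a point or a joint stands for the part that bears it (a point fixed in the world has none). Each returns a list of dicts, best first, with "p" (0 to 1); they miss things now and then, are a little off and sometimes report something else, mostly with a low value. They report only what shows in the picture. A call takes as long as a camera call. They do not tell look-alikes from the thing itself.
- finder.cut_out(camera, query): "region" (480x640 bool, what is visible of it) and "pixel" ([column, row] in pixels, amid what is visible of it).
The state is a dict: "time_s": time; "joints": joint angles; "qd": joint speeds; "joint_torque": joint torques, N m; "tcp_pos": TCP position; "eef_rot": TCP orientation; "contact_force": force on the tool from outside, world axes, zero at the start; "moment": the same for the moment, N m; "gripper_width": finger opening in m; "gripper_force": force on a finger pad.
Only numpy, scipy, OpenCV 4.12 (cv2) and the standard library are available. Lean on these libraries where they do the work, as an engineer would, in place of code of your own. Each camera call takes 0.05 s, during which the arm holds its last target. There are 200 camera calls.

## Task

The top plate of the slotted pile has to be weighed: unscrew the knurled thumb nut from the stud, lift it off and put it in the parts tray. Then slide the top plate, and only that one, off the pile sideways towards its tab, without shifting the plates below. Lay it down gently, flat, in the middle of the scale's pan, and leave everything else on the bench where it is.

Things in the scene. Friction and masses are not known exactly. Their poses are not given: they have to be found in the camera images.
- holder: grey steel block 150 x 110 mm, fixed to the bench, with an upright threaded stud and a pile of five equal slotted steel plates on it. Origin on the stud's axis, 28 mm below the block's top face (at the bench surface or up to 8 mm below it). z up along the stud; -x is the side to which the plates' tabs point, the only way they can slide off
- stud (a point): point on the stud's axis, level with the top plate's upper face; axes as the holder's. Shank 14 mm thick, its end 32 mm above this point. The coarse right-hand thread, 21 mm across, begins 2.5 mm above the pile and is wider than the plates' slots: they cannot be lifted over it. The nut rises 24 mm per full turn, with about 1 mm of play up and down
- nut_mid (a point): centre, half-way up, of the thumb nut: dark knurled steel ring 40 mm across, 24 mm high, 0.12 kg, on the stud, resting on the top plate. Turned counter-clockwise seen from above it climbs the thread; it comes free after about 2.6 to 3.2 rad and can then be lifted straight up, 25 mm more, off the stud. Let go in mid-thread it stays about where it is. Its yaw does not matter
- plate5_mid (a point): the top plate, to be weighed: steel, 0.32 kg, 6 mm thick, flat. Body 100 (x) x 76 (y) mm with a slot 18 mm wide, open at the +x end, the stud standing in it; at the -x end a tab. This point: centre of its 132 mm long outline, half-way up; the stud's axis passes 16 mm to its +x side. The slot ends 5 mm to its +x side: from there to the tab the metal is unbroken; its tab begins 34 mm to its -x side
- tab (a point): centre of the top plate's tab, half-way up (3 mm below its top face). The tab is 32 mm long (x) and 30 mm wide (y), axes as the top plate's. The tabs of the plates below lie right under it, so a grip must reach down less than 6 mm below the top face. Gripped by its two sides the tab can carry the plate
- plate1_mid (a point): one of the four plates below the top one, of the same shape and size; its point is the centre of its outline, half-way up; axes as the top plate's (number 1 counted from the bottom)
- plate2_mid (a point): one of the four plates below the top one, of the same shape and size; its point is the centre of its outline, half-way up; axes as the top plate's (number 2 counted from the bottom)
- plate3_mid (a point): one of the four plates below the top one, of the same shape and size; its point is the centre of its outline, half-way up; axes as the top plate's (number 3 counted from the bottom)
- plate4_mid (a point): one of the four plates below the top one, of the same shape and size; its point is the centre of its outline, half-way up; axes as the top plate's (number 4 counted from the bottom)
- pan (a point): middle of the upper face of the scale's steel pan, 235 (x) x 205 (y) mm, level, 38 mm above the bench, on a low yellow bench scale 250 x 220 mm with a dark display at its -x side; it is fixed and the pan does not move
- tray_in (a point): centre of the inner floor of the open steel parts tray, 150 (x) x 130 (y) mm outside, walls 3 mm thick and 26 mm high from the bench; it is fixed
- grinder: bystander: red and black angle grinder lying at the far side, 250 mm long, 84 mm high, origin under its middle, long axis x
- battery: bystander: black tool battery 110 x 70 x 60 mm, origin under its centre
- oiler: bystander: white oil bottle 54 mm across, 130 mm high, origin under its centre
- driver: bystander: orange screwdriver lying on the bench near the robot, long axis x
- bearing: bystander: loose ball bearing, a plain steel ring 52 mm across and 15 mm high, on the bench near the robot, origin under its centre
There are look-alikes about, which are no part of the job. What is shaped like the part that bears plate5_mid but red or yellow is not meant.

How it is judged (in metres and radians):
On the way, in this order (a step that is already met when the one before it is completed fails the run):
1. the thumb nut is off the stud and in the parts tray, the top plate still lying in its place on the pile (x of nut_mid in the frame of tray_in between -0.065 and 0.065 m and y of nut_mid in the frame of tray_in between -0.055 and 0.055 m and z of nut_mid in the frame of tray_in below 0.03 m and distance of plate5_mid from where it was at the start of the episode below 0.015 m), for 0.1 s.
2. the top plate, level with its old place in the pile, has been slid at least 50 mm towards its tab side (x of plate5_mid in the frame of holder between -0.2 and -0.066 m and z of plate5_mid in the frame of holder between 0.042 and 0.068 m and y of plate5_mid in the frame of holder between -0.04 and 0.04 m), for 0.02 s.
At the end, for the whole second after the job is handed in: the top plate lies flat and at rest on the pan, its centre within 50 mm of the pan's centre; the nut lies at rest in the parts tray; the four other plates are within 8 mm, and the bystanders within 30 mm, of where they were (horizontal distance between plate5_mid and pan below 0.05 m and z of plate5_mid in the frame of pan between 0 and 0.007 m and angle between plate5_mid's own z axis and vertical below 0.06 rad and x of nut_mid in the frame of tray_in between -0.065 and 0.065 m and y of nut_mid in the frame of tray_in between -0.055 and 0.055 m and z of nut_mid in the frame of tray_in below 0.03 m and distance of each of plate1_mid, plate2_mid, plate3_mid, plate4_mid from where it was at the start of the episode below 0.008 m and linear speed of each of plate5, nut below 0.02 m/s and distance of each of grinder, battery, oiler, driver, bearing from where it was at the start of the episode below 0.03 m); the robot touches nothing.
It fails at once if a plate below the top one is shifted by more than 8 mm (distance of any of plate1_mid, plate2_mid, plate3_mid, plate4_mid from where it was at the start of the episode above 0.008 m).
It fails at once if a bystander is moved by more than 30 mm (distance of any of grinder, battery, oiler, driver, bearing from where it was at the start of the episode above 0.03 m).
It fails at once if the top plate is dropped on the scale (it meets it faster than 0.5 m/s) (contact force between plate5 and scale above 0.5 N and linear speed of plate5 above 0.5 m/s).
It also fails if it takes over 72 s, if anything falls off the work surface, if the arm or the gripper's body presses on something with over 40 N, if the wrist force passes 120 N, or if a joint passes its speed limit or range.

## Working session

There is one attempt and no reset: what is moved stays moved. The work goes in short steps, Python scripts to look and compute and a shell command to move; the robot and the scene stay as the last step left them, time stands still between calls to the robot, and variables do not carry over. Pictures are saved under pics/ and viewed, at most 10 in all, crops included, and the job is handed in when it is done.

```bash
mkdir -p pics; cat > h.py <<'E'
import numpy as np,cv2
from plant import get_state, imaging, r, finder
def cap(n):
    p,d=imaging.capture(n);c=imaging.get_calibration(n)
    R,_=cv2.Rodrigues(np.array(c["rvec"],float));t=np.array(c["tvec"],float).ravel()
    v,u=np.mgrid[:480,:640]
    P=np.stack([(u-c["cx"])/c["fx"]*d,(v-c["cy"])/c["fy"]*d,d],-1)
    W=(P-t)@R
    W[d<=0]=np.nan
    return p,W
def save(p,n): cv2.imwrite("pics/"+n,cv2.cvtColor(p,cv2.COLOR_RGB2BGR))
E
python3 - <<'E'
from h import *
for n in("top","side"):
    p,W=cap(n);save(p,n+"0.png");np.save(n+"W.npy",W)
    c=imaging.get_calibration(n);R,_=cv2.Rodrigues(np.array(c["rvec"]));print(n,-R.T@np.array(c["tvec"]),c["fx"])
    for q in("holder","nut_mid","plate5_mid","tab","pan","tray_in","bearing","stud"):
        for o in finder.cut_out(n,q)[:3]:
            w=W[o["region"]];w=w[~np.isnan(w[:,0])]
            print(q,round(o["p"],2),np.round(o["pixel"]),o["region"].sum(),np.round(np.median(w,0),3) if len(w) else 0,np.round(w.min(0),3) if len(w) else 0,np.round(w.max(0),3) if len(w) else 0)
print(get_state())
E
```

```text
top [ 0.31067327 -0.02143655  1.5080249 ] 604.759319762273
holder 0.94 [309. 211.] 1192 [0.566 0.014 0.027] [ 0.491 -0.058 -0.003] [0.653 0.071 0.093]
nut_mid 0.77 [310. 200.] 185 [0.579 0.009 0.08 ] [ 0.558 -0.013  0.031] [0.608 0.026 0.089]
plate5_mid 0.9 [316. 219.] 1205 [ 0.561 -0.001  0.056] [ 0.497 -0.038  0.019] [0.643 0.053 0.088]
plate5_mid 0.79 [235. 318.] 1167 [0.3   0.193 0.006] [ 0.232  0.133 -0.006] [0.364 0.237 0.018]
tab 0.96 [234. 320.] 1339 [0.302 0.194 0.006] [ 0.229  0.133 -0.007] [0.366 0.239 0.018]
tab 0.74 [314. 213.] 1168 [0.561 0.    0.056] [ 0.497 -0.038  0.019] [0.64  0.053 0.088]
tab 0.66 [452. 345.] 1325 [ 0.249 -0.338  0.005] [ 0.179 -0.398 -0.01 ] [ 0.314 -0.294  0.015]
pan 0.94 [447. 241.] 9254 [ 0.5   -0.327  0.037] [ 0.363 -0.465 -0.007] [ 0.65  -0.2    0.049]
tray_in 0.61 [190. 242.] 3224 [0.492 0.315 0.004] [ 0.412  0.241 -0.008] [0.571 0.382 0.035]
bearing 0.75 [345. 280.] 306 [ 0.401 -0.074  0.015] [ 0.376 -0.099 -0.006] [ 0.426 -0.049  0.024]
stud 0.61 [307. 207.] 1296 [0.575 0.016 0.027] [ 0.491 -0.058 -0.007] [0.654 0.072 0.093]
side [0.315805
[... 1245 characters left out ...]
029 0.089]
{'time_s': 0.9, 'joints': array([-5.75790686e+01,  2.05441630e+01,  6.81037572e-01, -7.41232627e-04,
       -7.01343803e+01, -1.65069153e+01]), 'qd': array([-0.12955895,  0.00125928, -0.0880395 ,  0.03225943,  0.05746674,
        0.03308007]), 'joint_torque': array([-8.35217197e-04, -5.82360148e+01,  2.93294942e+01,  7.00232729e+00,
        1.23700241e-02, -1.66807479e-05]), 'tcp_pos': array([ 0.18506202, -0.6491122 ,  0.20297672]), 'eef_rot': array([-1.79997807e+02,  1.37710654e-03, -1.64086236e+02]), 'contact_force': array([ 0.63855654,  0.40623488, -0.28186469]), 'moment': array([-0.07706097, -0.00597053, -0.04434907]), 'gripper_force': 0.0, 'gripper_width': 0.0877419570953035}
```

```bash
python3 - <<'E'
from h import *
T=cv2.imread("pics/top0.png");S=cv2.imread("pics/side0.png")
a=cv2.resize(T[150:300,230:400],None,fx=2.35,fy=2.35,interpolation=cv2.INTER_CUBIC)
b=cv2.resize(S[190:340,220:390],None,fx=2.35,fy=2.35,interpolation=cv2.INTER_CUBIC)
o=np.zeros((590,800,3),np.uint8);o[:352,:399]=a[:352,:399];o[:352,400:799]=b[:352,:399]
o[353:353+236,:315]=cv2.resize(T,(315,236));o[353:589,400:715]=cv2.resize(S,(315,236));cv2.imwrite("pics/c1.png",o)
W=np.load("topW.npy");WS=np.load("sideW.npy")
def rect(W,lo,hi,x0,x1,y0,y1,t):
    m=(W[...,2]>lo)&(W[...,2]<hi)&(W[...,0]>x0)&(W[...,0]<x1)&(W[...,1]>y0)&(W[...,1]<y1)
    q=W[m];print(t,m.sum(),np.round(np.median(q[:,2]),4),cv2.minAreaRect((q[:,:2]*1000).astype(np.float32)));return q
for w,n in((W,"t"),(WS,"s")):
    q=rect(w,.047,.064,.45,.68,-.08,.09,n+" plate")
    rect(w,.07,.1,.5,.65,-.06,.07,n+" nut")
    rect(w,.015,.035,.45,.7,-.1,.12,n+" block")
    rect(w,.03,.046,.3,.7,-.5,-.17,n+" pan")
    rect(w,.015,.035,.38,.6,.2,.42,n+" tray")
    rect(w,.08,.1,.5,.65,-.06,.07,n+" nuttop")
q=W[(W[...,2]>.047)&(W[...,2]<.064)&(abs(W[...,0]-.56)<.1)&(abs(W[...,1])<.08)]
g=np.zeros((22,30),int)
for x,y,z in q: g[int((x-.47)/.008),int((y+.08)/.006)]+=1
for l in g[::-1]: print("".join("#" if k>0 else "." for k in l[::-1]))
E
```

```text
t plate 1132 0.0562 ((562.4102172851562, 4.142242431640625), (133.9051513671875, 76.56072998046875), 9.178302764892578)
t nut 237 0.0809 ((577.9044189453125, 6.454951286315918), (40.33845138549805, 38.5418701171875), 0.6996479034423828)
t block 1356 0.0263 ((552.6723022460938, 4.104743957519531), (196.37393188476562, 117.02430725097656), 5.847922325134277)
t pan 8351 0.0374 ((535.8480834960938, -316.1426696777344), (257.75830078125, 310.3258056640625), 80.62020874023438)
t tray 429 0.0246 ((491.4076232910156, 312.29144287109375), (151.14202880859375, 131.36912536621094), 5.159879684448242)
t nuttop 147 0.0828 ((578.350341796875, 6.359172821044922), (39.435707092285156, 38.35673141479492), 0.860741138458252)
s plate 1118 0.0567 ((594.4906005859375, 12.058753967285156), (203.514892578125, 89.8302993774414), 16.090747833251953)
s nut 253 0.0805 ((576.4392700195312, 8.605255126953125), (40.050662994384766, 39.71306610107422), 14.705706596374512)
s block 1432 0.0264 ((582.7366943359375, 15.27947998046875), (253.2534637451172, 119.63648223876953), 8.632558822631836)
s pan 3763 0.0387 ((535
[... 316 characters left out ...]
 16.4448184967041)
..............................
.................####.........
........#####..######.........
........######..#####.........
........######..######........
........######..######........
........######....####........
........####.....#.###........
.........###.......####.......
.........####.....#####.......
.........##############.......
.........##############.......
.........##############.......
..........#############.......
..........#############.......
..........###.######..........
..............######..........
..............#######.........
...............######.........
..............................
..............................
..............................
```

View pics/c1.png

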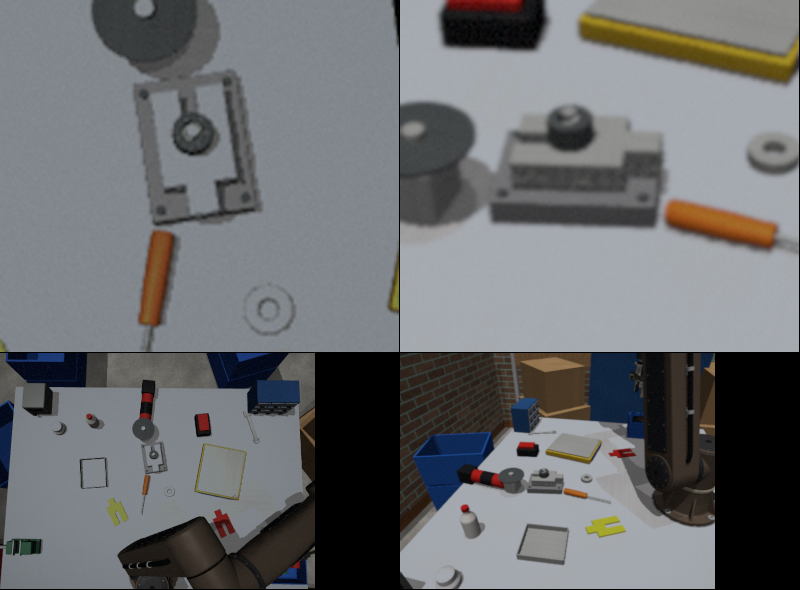

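```bash
python3 -m handwheel '[[0,3,5,0,-4],[0,6,10,0,-8],[0,9,15,0,-12],[0,12,20,0,-16],[0,15,25,0,-20],[0,18,30,0,-24],[0,21,35,0,-26],[0,24,40,0,-26]]' 25; python3 -m handwheel '[[0.1,3,5,0,0],[0.2,6,10,0,0],[0.3,9,15,0,0],[0.35,12,20,0,0],[0.35,15.3,25.6,0,0],[0.35,15.3,25.6,-3,0],[0.35,15.3,25.6,-6,0],[0.35,15.3,25.6,-6,0]]'; python3 -c "
from h import *
s=get_state();print(s)
p,W=cap('side');save(p[170:320,210:410].repeat(3,0).repeat(3,1),'c2.png')"
```

```text
time_s: 1.9
tcp_pos: [0.4259, -0.2474, 0.2034]
eef_rot: [-180.0, 0.1, 169.9]
contact_force: [0.6, 0.3, 0.6]
gripper_width: 0.0877
gripper_force: 0.0
time_s: 2.9
tcp_pos: [0.5765, 0.0067, 0.1409]
eef_rot: [-179.9, -0.2, 169.9]
contact_force: [-0.1, -0.8, 0.1]
gripper_width: 0.057
gripper_force: 0.0
{'time_s': 2.9, 'joints': array([ 2.00792233e+01,  1.42909221e+01, -1.67655963e+01, -2.64395698e-02,
       -5.92069897e+01, -1.20140212e+02]), 'qd': array([-0.45563036, -2.00993595,  3.16266133,  1.25750035, -2.01967449,
        0.00904886]), 'joint_torque': array([ 3.06121185e-01, -4.54674017e+01,  2.55882132e+01,  5.98967224e+00,
        4.59083263e-01, -2.28559569e-03]), 'tcp_pos': array([0.57650024, 0.00668938, 0.14090733]), 'eef_rot': array([-179.88727341,   -0.2392566 ,  169.92518851]), 'contact_force': array([-0.10007349, -0.78474194,  0.09064068]), 'moment': array([-0.08641005, -0.01257615, -0.02814525]), 'gripper_force': 0.0, 'gripper_width': 0.056953666210578416}
```

View pics/c2.png

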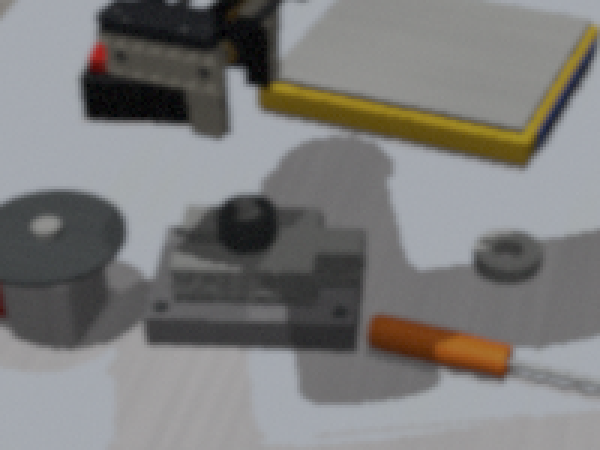

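```bash
python3 -m handwheel '[[0.35,0.15,0,-3,0],[0.35,0.15,0,-6,0],[0.35,0.15,0,-8,0],[0.35,0.15,0,-8,0],[0.6,0.15,0,-8,0],[0.6,0.15,0,-8,0],[0.6,0.15,0,-8,0],[0.6,0.15,0,-8,0]]' 25; python3 -c "
from h import *
s=get_state();print(s)"
```

```text
time_s: 3.95
tcp_pos: [0.5798, 0.007, 0.0634]
eef_rot: [180.0, 0.0, 169.9]
contact_force: [0.6, 0.5, -0.1]
gripper_width: 0.0353
gripper_force: 0.0
{'time_s': 3.95, 'joints': array([ 2.00068845e+01,  1.89874369e+01, -2.17692953e+01,  3.83913361e-03,
       -4.92071475e+01, -1.20089311e+02]), 'qd': array([-0.03163133,  0.25285996, -0.0692568 ,  0.0889193 ,  0.12010516,
        0.02453188]), 'joint_torque': array([-8.53198726e-03, -5.04638386e+01,  2.35961884e+01,  5.58236673e+00,
       -8.90902849e-02, -2.93010919e-05]), 'tcp_pos': array([0.57977743, 0.00696072, 0.06337504]), 'eef_rot': array([1.79984407e+02, 3.27108590e-02, 1.69920076e+02]), 'contact_force': array([ 0.56986962,  0.52187706, -0.14643264]), 'moment': array([-0.02635904,  0.02072416,  0.02484797]), 'gripper_force': 0.0, 'gripper_width': 0.035335183042730214}
```

```bash
python3 -c "
from h import *
p,W=cap('side');q,V=cap('top')
a=cv2.resize(p[190:310,220:360],(560,480)) 
save(np.hstack([cv2.resize(p[180:300,220:350],(400,370)),cv2.resize(q[140:260,240:370],(400,370))]),'c3.png')"
```

```text
(no output)
```

View pics/c3.png

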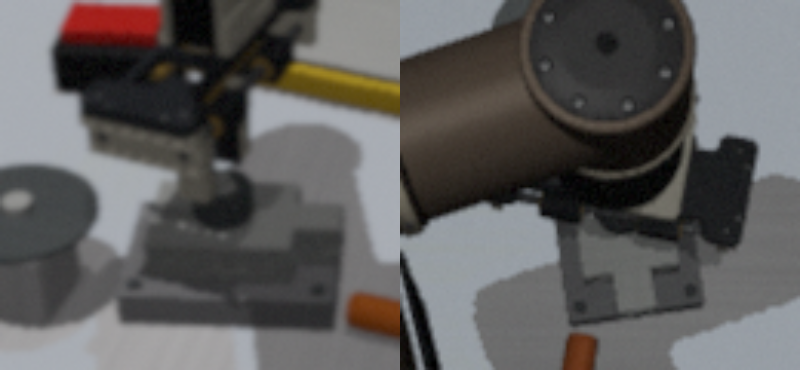

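```bash
python3 -c "
from h import *
p,W=cap('side')
m=(W[...,2]>.06)&(W[...,2]<.12)&(abs(W[...,0]-.58)<.06)&(abs(W[...,1])<.08)
for z in np.arange(.06,.12,.01):
    k=m&(W[...,2]>z)&(W[...,2]<z+.01);v,u=np.nonzero(k)
    for nm,c in (('light',p.mean(-1)>75),('dark',p.mean(-1)<=75)):
        w=W[k&c]; 
        if len(w)>3: print(round(z,3),nm,len(w),np.round(np.percentile(w[:,:2],[5,50,95],axis=0),3).tolist())
for o in finder.cut_out('side','nut_mid')[:2]:
    w=W[o['region']];print(o['p'],o['pixel'],len(w),np.nanpercentile(w,[5,50,95],axis=0).round(3).tolist())
v=W[244:262:2,284:312:2];print(np.round(v[...,0]*1000));print(np.round(v[...,1]*1000));print(np.round(v[...,2]*1000));print(p[244:262:2,284:312:2].mean(-1).round())
"
```

```text
0.06 dark 73 [[0.557, 0.009], [0.572, 0.024], [0.594, 0.028]]
0.07 dark 84 [[0.557, -0.001], [0.57, 0.024], [0.588, 0.028]]
0.08 light 9 [[0.563, -0.011], [0.577, -0.004], [0.582, 0.001]]
0.08 dark 97 [[0.559, -0.011], [0.571, 0.012], [0.579, 0.027]]
0.09 light 13 [[0.571, -0.013], [0.591, 0.038], [0.598, 0.041]]
0.09 dark 82 [[0.566, -0.016], [0.578, -0.006], [0.591, 0.043]]
0.1 light 15 [[0.565, -0.022], [0.589, 0.039], [0.596, 0.041]]
0.1 dark 77 [[0.566, -0.016], [0.575, 0.03], [0.591, 0.043]]
0.11 light 4 [[0.564, -0.022], [0.564, -0.02], [0.565, -0.02]]
0.11 dark 28 [[0.565, -0.017], [0.573, 0.013], [0.578, 0.044]]
0.65 [293.4, 248.1] 221 [[0.558, -0.002, 0.06], [0.569, 0.022, 0.074], [0.588, 0.028, 0.082]]
[[583. 577. 579. 576. 571. 568. 563. 560. 557. 561. 557. 552. 548. 543.]
 [588. 584. 579. 575. 570. 565. 563. 559. 557. 559. 555. 551. 547. 542.]
 [589. 584. 579. 574. 570. 566. 563. 560. 558. 556. 553. 548. 545. 540.]
 [590. 584. 580. 575. 571. 567. 564. 560. 558. 555. 550. 547. 542. 538.]
 [591. 584. 579. 574. 572. 567. 564. 560. 557. 553. 548. 544. 541. 537.]
 [587. 584. 
[... 1302 characters left out ...]
 55. 55. 56. 58. 57. 55. 57. 57. 56. 56. 58. 56.]
 [58. 57. 56. 58. 57. 55. 58. 58. 57. 57. 58. 56. 57. 57.]
 [56. 55. 57. 55. 57. 58. 56. nan 57. 58. 57. 57. 57. 57.]]
[[68. 67. 50. 36. 34. 31. 29. 27. 26. 49. 66. 69. 70. 80.]
 [38. 45. 31. 27. 27. 29. 30. 30. 24. 48. 66. 70. 78. 89.]
 [28. 24. 27. 21. 27. 23. 24. 26. 24. 51. 78. 85. 89. 91.]
 [31. 24. 27. 27. 28. 29. 25. 27. 35. 67. 88. 90. 90. 89.]
 [57. 32. 29. 24. 26. 24. 29. 36. 57. 80. 88. 91. 90. 88.]
 [81. 68. 61. 45. 48. 48. 57. 62. 72. 86. 91. 92. 90. 87.]
 [70. 72. 75. 77. 93. 76. 69. 71. 85. 89. 91. 90. 90. 91.]
 [67. 66. 67. 70. 73. 67. 69. 80. 89. 89. 87. 90. 89. 89.]
 [61. 59. 61. 64. 61. 63. 64. 70. 73. 75. 78. 76. 75. 77.]]
```

```bash
python3 -c "
from h import *
c=imaging.get_calibration('side');K=np.array([[c['fx'],0,c['cx']],[0,c['fy'],c['cy']],[0,0,1.]])
pts=np.array([[x,y,z] for z in(.141,.168) for x,y in((.583,.037),(.583,.055),(.571,-.024),(.571,-.042))]+[[.583,y,z] for z in (.063,.09) for y in (.025,.045)])
print(np.hstack([pts,cv2.projectPoints(pts,np.array(c['rvec']),np.array(c['tvec']),K,None)[0][:,0].round()]))
p,W=cap('side')
for row in range(226,250,2): print(row,[(int(1000*a),int(1000*b),int(1000*d),int(g)) for (a,b,d),g in zip(np.nan_to_num(W[row,278:292:2]),p[row,278:292:2].mean(-1))])
"
```

```text
[[ 5.83e-01  3.70e-02  1.41e-01  2.82e+02  2.23e+02]
 [ 5.83e-01  5.50e-02  1.41e-01  2.80e+02  2.28e+02]
 [ 5.71e-01 -2.40e-02  1.41e-01  2.97e+02  2.08e+02]
 [ 5.71e-01 -4.20e-02  1.41e-01  2.99e+02  2.04e+02]
 [ 5.83e-01  3.70e-02  1.68e-01  2.82e+02  2.12e+02]
 [ 5.83e-01  5.50e-02  1.68e-01  2.79e+02  2.17e+02]
 [ 5.71e-01 -2.40e-02  1.68e-01  2.96e+02  1.97e+02]
 [ 5.71e-01 -4.20e-02  1.68e-01  2.98e+02  1.93e+02]
 [ 5.83e-01  2.50e-02  6.30e-02  2.87e+02  2.51e+02]
 [ 5.83e-01  4.50e-02  6.30e-02  2.84e+02  2.57e+02]
 [ 5.83e-01  2.50e-02  9.00e-02  2.86e+02  2.41e+02]
 [ 5.83e-01  4.50e-02  9.00e-02  2.83e+02  2.46e+02]]
226 [(567, 104, 180, 78), (563, 105, 181, 72), (558, 107, 183, 77), (557, 101, 179, 67), (575, 38, 136, 55), (574, 30, 131, 51), (583, -10, 103, 22)]
228 [(567, 107, 177, 74), (564, 103, 176, 80), (559, 106, 178, 83), (557, 102, 176, 70), (575, 39, 132, 61), (573, 32, 128, 54), (582, -6, 101, 28)]
230 [(570, 99, 168, 53), (565, 101, 169, 50), (561, 101, 170, 71), (557, 101, 170, 76), (556, 93, 165, 66), (574, 29, 121, 58), (584, -11, 92, 35)]
232 [(571, 97, 1
[... 556 characters left out ...]
 89, 57)]
240 [(595, 38, 99, 86), (590, 40, 101, 71), (585, 41, 102, 71), (581, 40, 102, 72), (576, 41, 104, 68), (574, 36, 101, 62), (577, 14, 85, 53)]
242 [(595, 37, 93, 80), (590, 40, 96, 77), (586, 39, 96, 71), (581, 42, 99, 71), (577, 40, 98, 69), (574, 37, 96, 58), (576, 18, 82, 51)]
244 [(612, -5, 55, 69), (590, 40, 91, 70), (586, 40, 91, 69), (582, 40, 92, 68), (576, 44, 96, 69), (575, 35, 90, 53), (575, 23, 81, 35)]
246 [(609, 3, 57, 62), (603, 6, 60, 61), (596, 14, 67, 50), (589, 22, 73, 37), (583, 26, 77, 45), (578, 27, 79, 36), (574, 26, 79, 29)]
248 [(610, 1, 50, 54), (605, 2, 51, 55), (596, 15, 62, 41), (587, 26, 71, 23), (583, 26, 72, 24), (579, 26, 73, 25), (573, 28, 75, 23)]
```

```bash
python3 -m handwheel '[[0.3,-0.1,0,0,0],[0.3,-0.1,0,0,0],[0.3,-0.1,0,0,0],[0.3,-0.1,0,-0.8,0],[0.3,-0.1,0,-1.5,0],[0.3,-0.1,0,-2,0],[0.3,-0.1,0,-2.4,0],[0.3,-0.1,0,-2.4,0]]' 25; python3 -c "
from h import *
p,W=cap('side')
m=(W[...,2]>.058)&(W[...,2]<.12)&(W[...,1]>.034)&(W[...,1]<.07)&(abs(W[...,0]-.58)<.03)
w=W[m];print(len(w),w[:,2].min(),np.percentile(w,[2,5,50,95],axis=0).round(3))
print(get_state()['contact_force'])
save(cv2.resize(p[180:300,220:350],(520,480)),'c4.png')"
```

```text
time_s: 5.2
tcp_pos: [0.5784, 0.0068, 0.0385]
eef_rot: [-180.0, -0.0, 169.9]
contact_force: [0.3, 0.4, 0.1]
gripper_width: 0.0615
gripper_force: 0.0
150 0.0580746346647058 [[0.565 0.04  0.058]
 [0.575 0.042 0.058]
 [0.585 0.053 0.078]
 [0.598 0.057 0.094]]
[-0.16539564  0.13255055 -0.53968536]
```

View pics/c4.png

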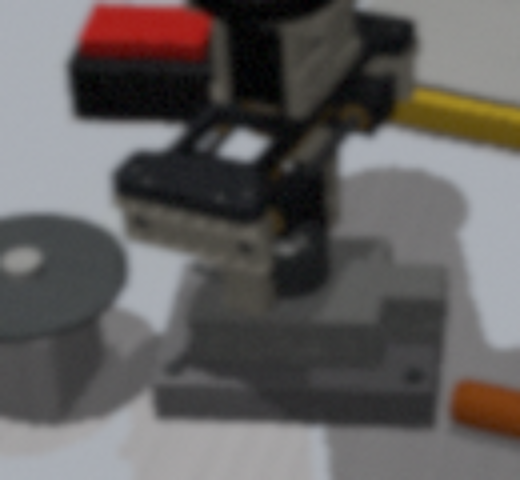

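```bash
python3 -m handwheel '[[0.7,0,0,0,0],[0.7,0,0,0,0],[0.7,0,0,0,0],[0.7,0,0,0,0],[0.7,0,0,0,0]]' 25
```

```text
time_s: 5.88
tcp_pos: [0.5786, 0.0068, 0.0391]
eef_rot: [-180.0, 0.0, 169.9]
contact_force: [-0.1, -1.7, 3.3]
gripper_width: 0.0398
gripper_force: 25.0
```

```bash
python3 -m handwheel '[[0.7,0,0,0.03,10],[0.7,0,0,0.1,20],[0.7,0,0,0.17,30],[0.7,0,0,0.24,40],[0.7,0,0,0.3,50],[0.7,0,0,0.37,60],[0.7,0,0,0.44,70],[0.7,0,0,0.5,80]]' 25; python3 -c "
from h import *
print(get_state()['moment'])"
```

```text
time_s: 6.88
tcp_pos: [0.5778, 0.008, 0.0432]
eef_rot: [179.9, 0.1, -109.8]
contact_force: [-2.5, 7.0, -3.1]
gripper_width: 0.0397
gripper_force: 25.0
[ 2.58971551  1.02990793 -0.02610175]
```

```bash
python3 -m handwheel '[[0.7,0,0,0.07,10],[0.7,0,0,0.13,20],[0.7,0,0,0.2,30],[0.7,0,0,0.27,40],[0.7,0,0,0.33,50],[0.7,0,0,0.4,60],[0.7,0,0,0.47,70],[0.7,0,0,0.53,80]]' 25; python3 -c "
from h import *
s=get_state();print(s['moment'],s['joints'])"
```

```text
time_s: 7.88
tcp_pos: [0.5747, 0.0077, 0.0477]
eef_rot: [179.8, 0.4, -29.8]
contact_force: [-10.1, 7.7, 2.1]
gripper_width: 0.0399
gripper_force: 25.0
[ 2.57792612  3.90443493 -0.16267755] [ 20.13820802  19.88400264 -22.85221657  -0.23473496 -47.60725851
  40.19654576]
```

```bash
python3 -m handwheel '[[0.7,-0.1,0.05,0.07,10],[0.7,-0.2,0.05,0.13,20],[0.7,-0.2,0.05,0.2,30],[0.7,-0.2,0.05,0.2,40],[0.7,-0.2,0.05,0.3,40],[0.7,-0.2,0.05,0.5,40]]' 25; python3 -c "
from h import *
s=get_state();print(s['moment'],s['joints'])"
```

```text
time_s: 8.62
tcp_pos: [0.5741, 0.0065, 0.0529]
eef_rot: [180.0, 0.3, 9.8]
contact_force: [-3.9, -4.2, -4.9]
gripper_width: 0.0397
gripper_force: 25.0
[-1.56225817  1.59054762  0.00371995] [ 2.01408862e+01  1.94116502e+01 -2.28086533e+01 -3.88323433e-02
 -4.80543885e+01  7.97221096e+01]
```

```bash
python3 -m handwheel '[[0.7,0,0,0.3,0],[0.7,0,0,0.6,0],[0.7,0,0,1,0],[0.7,0,0,1,0]]' 25; python3 -c "
from h import *
print(get_state()['moment'])
p,W=cap('side')
for o in finder.cut_out('side','nut_mid')[:2]:
    w=W[o['region']];print(o['p'],o['pixel'],len(w),np.nanpercentile(w,[5,50,95],axis=0).round(3).tolist())
save(cv2.resize(p[180:300,220:350],(520,480)),'c5.png')"
```

```text
time_s: 9.12
tcp_pos: [0.5757, 0.0076, 0.0644]
eef_rot: [-180.0, 0.1, 9.9]
contact_force: [-7.7, 1.4, 3.3]
gripper_width: 0.0398
gripper_force: 25.0
[ 0.45213617  2.99445567 -0.01597756]
0.43 [297.9, 236.1] 30 [[0.559, 0.011, 0.085], [0.561, 0.018, 0.093], [0.565, 0.023, 0.1]]
0.27 [364.6, 288.3] 810 [[0.31, 0.036, 0.001], [0.416, 0.053, 0.018], [0.475, 0.063, 0.027]]
```

View pics/c5.png

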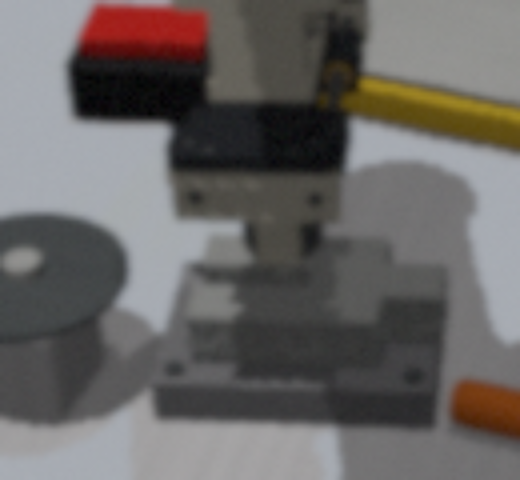

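```bash
python3 -m handwheel '[[0.7,0,0,1,0],[0.7,0,0,3,0],[0.7,0,0,5,0],[0.7,0,0,7,0],[0.7,0,0,7,0],[0.7,-1.5,4,7,0],[0.7,-3,9,7,0],[0.7,-4,14,7,0]]' 25;  python3 -m handwheel '[[0.7,-1.2,4,0,0],[0.7,-2.4,8,0,0],[0.7,-3.6,13,0,0],[0.7,-4.7,16.5,0,0],[0.7,-4.7,16.5,-3,0],[0.7,-4.7,16.5,-6,0],[0.7,-4.7,16.5,-8,0],[0.7,-4.7,16.5,-8,0]]' 25; python3 -c "
from h import *
p,W=cap('side')
for o in finder.cut_out('side','nut_mid')[:2]:
    w=W[o['region']];print(o['p'],o['pixel'],len(w),np.nanpercentile(w,[5,50,95],axis=0).round(3).tolist())
save(p[180:480,150:500],'c6.png')"
```

```text
time_s: 10.22
tcp_pos: [0.5363, 0.1489, 0.134]
eef_rot: [-180.0, -0.1, 9.9]
contact_force: [2.2, 0.4, -1.4]
gripper_width: 0.0399
gripper_force: 25.0
time_s: 11.22
tcp_pos: [0.4888, 0.3117, 0.0524]
eef_rot: [179.9, 0.1, 9.9]
contact_force: [-0.5, -0.3, -1.8]
gripper_width: 0.0399
gripper_force: 25.0
0.64 [321.3, 275.0] 259 [[0.491, 0.014, 0.003], [0.502, 0.043, 0.026], [0.517, 0.052, 0.029]]
```

View pics/c6.png

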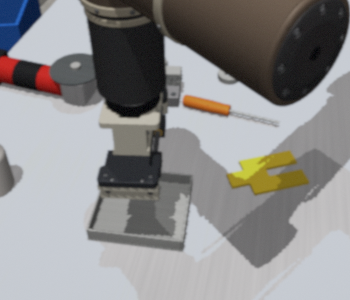

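```bash
python3 -m handwheel '[[0.7,0,0,-2.5,0],[0.7,0,0,-4.5,0],[0.7,0,0,-5.5,0],[0.7,0,0,-5.9,0],[0.7,0,0,-6.1,0],[0.7,0,0,-6.1,0]]' 25
```

```text
time_s: 12.08
tcp_pos: [0.4899, 0.3127, -0.0062]
eef_rot: [-180.0, -0.0, 9.9]
contact_force: [-0.3, -0.3, -1.0]
gripper_width: 0.0398
gripper_force: 25.0
```

```bash
python3 -m handwheel '[[0.7,0,0,-0.2,0],[0.7,0,0,-0.4,0],[0.7,0,0,-0.4,0]]' 25
```

```text
time_s: 12.45
tcp_pos: [0.4895, 0.3123, -0.0109]
eef_rot: [180.0, 0.0, 9.9]
contact_force: [-0.3, 0.9, -1.0]
gripper_width: 0.0397
gripper_force: 25.0
```

```bash
python3 -m handwheel '[[0.7,0,0,-0.15,0],[0.4,0,0,-0.15,0],[0.4,0,0,-0.15,0],[0.4,0,0,-0.15,0],[0.4,0,0,2,0],[0.4,0,0,6,0],[0.4,0,0,11,0],[0.4,0.3,-5,13,0]]' 25;python3 -m handwheel '[[0.4,0,-4,0,0],[0.4,0,-9,0,0],[0.4,0,-14,0,0]]' 25; python3 - <<'E'
from h import *
for n in("top","side"):
    p,W=cap(n)
    for q in("nut_mid",):
        for o in finder.cut_out(n,q)[:3]:
            w=W[o["region"]];print(n,o["p"],o["pixel"],len(w),np.nanpercentile(w,[5,50,95],axis=0).round(3).tolist())
    m=(W[...,2]>.048)&(W[...,2]<.063)&(abs(W[...,0]-.56)<.1)&(abs(W[...,1])<.075)
    q=W[m];print(m.sum(),np.median(q[:,2]),cv2.minAreaRect((q[:,:2]*1000).astype(np.float32)))
    save(p,n+"7.png")
    if n=="top":
        t=q[(q[:,0]<.525)];print("tab",cv2.minAreaRect((t[:,:2]*1000).astype(np.float32)))
        b=W[(W[...,2]>.03)&(W[...,2]<.045)&(abs(W[...,0]-.5)<.2)&(abs(W[...,1]+.33)<.16)]
        print("pan",cv2.minAreaRect((b[:,:2]*1000).astype(np.float32)),np.median(b,0))
a=cv2.imread("pics/side7.png");b=cv2.imread("pics/top7.png")
cv2.imwrite("pics/c7.png",np.hstack([a[180:480,150:500],b[130:430,150:500]]))
E
```

```text
time_s: 13.45
tcp_pos: [0.4943, 0.2651, 0.1225]
eef_rot: [-179.8, -0.3, 10.1]
contact_force: [1.0, -0.4, -0.8]
gripper_width: 0.0525
gripper_force: 0.0
time_s: 13.82
tcp_pos: [0.4924, 0.1211, 0.1196]
eef_rot: [-180.0, -0.0, 9.9]
contact_force: [0.8, -1.1, -0.4]
gripper_width: 0.0525
gripper_force: 0.0
1188 0.05636113670795942 ((562.0285034179688, 3.2163429260253906), (134.00772094726562, 76.48194122314453), 9.880294799804688)
tab ((509.751220703125, 4.793489456176758), (51.6480598449707, 29.936647415161133), 89.45751190185547)
pan ((535.4576416015625, -316.35467529296875), (256.60357666015625, 306.9567565917969), 80.55213165283203) [ 0.50397865 -0.32775044  0.03741538]
side 0.64 [291.4, 382.3] 675 [[0.474, 0.295, 0.004], [0.493, 0.318, 0.024], [0.51, 0.333, 0.028]]
706 0.05647298777211412 ((561.16259765625, 6.0033416748046875), (132.53256225585938, 78.7562484741211), 8.65803050994873)
```

View pics/c7.png

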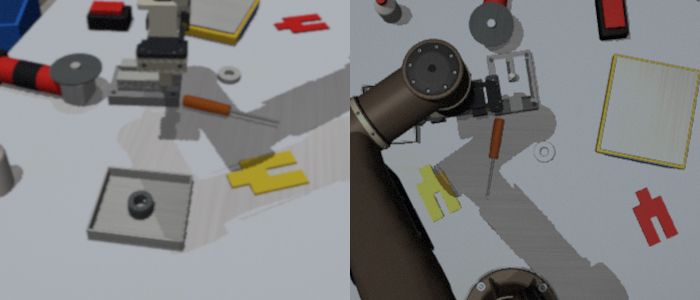

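```bash
python3 -m handwheel '[[0.5,1.5,-4,0,-0.6],[0.5,3.5,-8,0,-0.6],[0.5,5.4,-12,0,-0.6],[0.5,5.4,-12,-3,-0.6],[0.5,5.4,-12,-6,-0.6],[0.5,5.4,-12,-7.5,-0.6],[0.5,5.4,-12,-8,-0.6],[0.5,5.4,-12,-8,-0.6]]' 25
```

```text
time_s: 15.02
tcp_pos: [0.5471, 0.0029, 0.0397]
eef_rot: [180.0, -0.0, 9.4]
contact_force: [0.7, 0.0, 0.4]
gripper_width: 0.0436
gripper_force: 0.0
```

```bash
python3 -m handwheel '[[0.5,0,0,-0.3,0],[0.5,0,0,-0.6,0],[0.5,0,0,-0.6,0]]' 25; python3 -m handwheel '[[0.5,0,0,-0.1,0],[0.5,0,0,-0.2,0]]' 25
```

```text
time_s: 15.4
tcp_pos: [0.5466, 0.0024, 0.0333]
eef_rot: [-180.0, -0.0, 9.3]
contact_force: [-0.5, -0.1, -0.2]
gripper_width: 0.0437
gripper_force: 0.0
time_s: 15.65
tcp_pos: [0.5468, 0.0024, 0.033]
eef_rot: [180.0, -0.0, 9.4]
contact_force: [-8.8, 2.1, 25.1]
gripper_width: 0.0439
gripper_force: 12.5
```

```bash
python3 -m handwheel '[[0.5,0,0,1.5,0],[0.5,-1.5,-0.3,1.5,0],[0.5,-3.4,-0.6,1.5,0],[0.5,-3.4,-0.6,0.5,0],[0.5,-3.4,-0.6,0,0],[0.5,-3.4,-0.6,-0.2,0],[0.5,-3.4,-0.6,-0.2,0]]' 25
```

```text
time_s: 16.52
tcp_pos: [0.5127, -0.0036, 0.0289]
eef_rot: [180.0, 0.0, 9.3]
contact_force: [-0.4, 1.7, -1.1]
gripper_width: 0.0438
gripper_force: 0.0
```

```bash
python3 -m handwheel '[[0.8,0,0,0,0],[0.8,0,0,0,0],[0.8,0,0,0,0],[0.8,0,0,0,0]]' 15; python3 -m handwheel '[[0.8,0,0,0,0],[0.8,0,0,0,0],[0.8,0,0,0,0]]' 55
```

```text
time_s: 17.02
tcp_pos: [0.5128, -0.0036, 0.0294]
eef_rot: [-180.0, -0.0, 9.3]
contact_force: [0.6, -0.8, -0.4]
gripper_width: 0.0299
gripper_force: 15.0
time_s: 17.4
tcp_pos: [0.5127, -0.0036, 0.0293]
eef_rot: [180.0, -0.0, 9.3]
contact_force: [0.9, -1.2, -1.0]
gripper_width: 0.0283
gripper_force: 55.0
```

```bash
python3 -m handwheel '[[0.8,0,0,0.08,0],[0.8,-0.5,-0.08,0.08,0],[0.8,-1,-0.16,0.08,0],[0.8,-1.5,-0.24,0.08,0],[0.8,-2,-0.32,0.08,0],[0.8,-2,-0.32,0.08,0]]' 55; python3 - <<'E'
from h import *
for n in("top","side"):
    p,W=cap(n)
    m=(W[...,2]>.054)&(W[...,2]<.063)&(abs(W[...,0]-.55)<.12)&(abs(W[...,1])<.075)
    q=W[m];print(m.sum(),np.median(q[:,2]),cv2.minAreaRect((q[:,:2]*1000).astype(np.float32)))
    a=p if n=="side" else a
    b=p if n=="top" else b if n!="top" else p
save(np.hstack([cv2.resize(a[190:300,220:360],(400,314)),cv2.resize(b[150:260,240:380],(400,314))]),"c8.png")
E
```

```text
time_s: 18.15
tcp_pos: [0.4916, -0.007, 0.03]
eef_rot: [180.0, 0.1, 9.3]
contact_force: [-2.1, -1.2, -2.3]
gripper_width: 0.0284
gripper_force: 55.0
0 nan ((0.0, 0.0), (0.0, 0.0), 0.0)
  return _methods._mean(a, axis=axis, dtype=dtype,
  ret = ret.dtype.type(ret / rcount)
Traceback (most recent call last):
NameError: name 'a' is not defined
```

```bash
ls pics
```

```text
c1.png
c2.png
c3.png
c4.png
c5.png
c6.png
c7.png
side0.png
side7.png
top0.png
top7.png
```

```bash
python3 - <<'E'
from h import *
a,W=cap("side");b,V=cap("top")
save(np.hstack([cv2.resize(a[190:300,220:360],(400,314)),cv2.resize(b[150:260,240:380],(400,314))]),"c8.png")
E
```

```text
(no output)
```

View pics/c8.png

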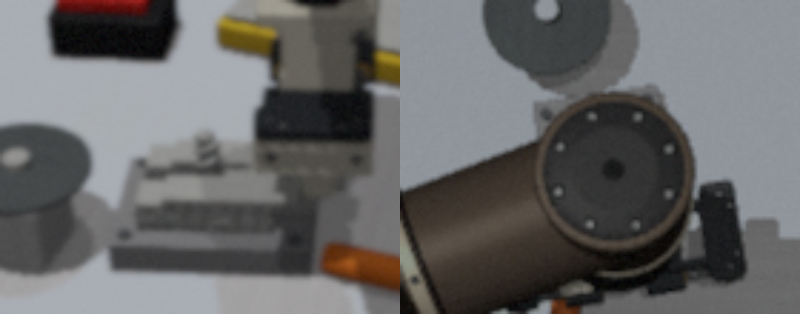

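```bash
python3 -m handwheel '[[0.8,-0.8,-0.13,0.03,0],[0.8,-1.6,-0.26,0.03,0],[0.8,-2.4,-0.39,0.03,0],[0.8,-3.2,-0.52,0.03,0],[0.8,-4,-0.65,0.03,0],[0.8,-4.8,-0.78,0.03,0],[0.8,-5.6,-0.91,0.03,0],[0.8,-6.3,-1.03,0.03,0]]' 55; python3 - <<'E'
from h import *
a,W=cap("side");print(get_state()["moment"])
for n in (0,): 
    for o in finder.cut_out("side","plate5_mid")[:4]:
        w=W[o["region"]];print(o["p"],o["pixel"],np.nanpercentile(w,[5,50,95],axis=0).round(3).tolist())
m=(abs(W[...,1]+.0)<.06)&(W[...,0]>.38)&(W[...,0]<.66)&(W[...,2]<.08)&(W[...,2]>.035)
for x in np.arange(.4,.66,.02):
    k=m&(abs(W[...,0]-x)<.01)&(W[...,1]<.03);w=W[k]
    if len(w)>4: print(round(x,2),len(w),np.percentile(w[:,2],[10,50,90]).round(4))
save(cv2.resize(a[170:310,220:400],(720,560)),"c9.png")
E
```

```text
time_s: 19.3
tcp_pos: [0.4291, -0.0172, 0.0304]
eef_rot: [-180.0, -0.0, 9.3]
contact_force: [0.7, 0.3, -1.5]
gripper_width: 0.0283
gripper_force: 55.0
[-0.06138102  0.3727349   0.03440714]
0.88 [418.1, 353.7] [[0.243, 0.148, 0.002], [0.298, 0.197, 0.006], [0.35, 0.23, 0.008]]
0.75 [450.4, 200.3] [[0.195, -0.383, 0.002], [0.244, -0.335, 0.007], [0.3, -0.303, 0.009]]
0.66 [326.1, 253.6] [[0.447, -0.036, 0.053], [0.497, 0.008, 0.057], [0.538, 0.034, 0.059]]
0.42 82 [0.0567 0.0645 0.0753]
0.44 82 [0.0557 0.0581 0.0695]
0.46 122 [0.0544 0.0573 0.059 ]
0.48 189 [0.055  0.0576 0.059 ]
0.5 185 [0.052  0.057  0.0586]
0.52 188 [0.0511 0.057  0.0584]
0.54 170 [0.0504 0.056  0.0581]
0.56 176 [0.0496 0.0511 0.053 ]
0.58 148 [0.0492 0.0524 0.0748]
0.6 130 [0.0409 0.0502 0.0523]
0.62 124 [0.0431 0.0504 0.052 ]
```

View pics/c9.png

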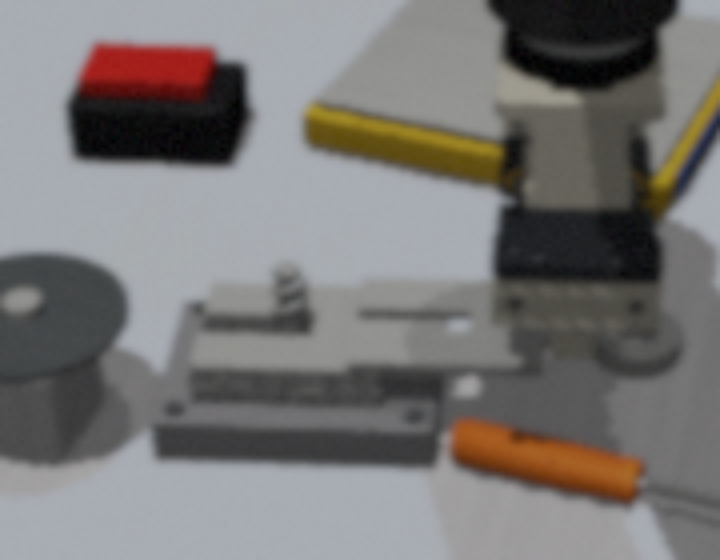

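```bash
python3 -m handwheel '[[0.8,0,0,0.3,0],[0.8,0,0,0.8,0],[0.8,0,0,1.6,0],[0.8,0,0,2.6,0],[0.8,0,0,3.8,0],[0.8,0,0,5,0],[0.8,0,0,5,0]]' 58; python3 - <<'E'
from h import *
a,W=cap("side");print(get_state()["moment"])
m=(abs(W[...,1]+.0)<.055)&(W[...,0]>.43)&(W[...,0]<.57)&(W[...,2]<.12)&(W[...,2]>.07)
w=W[m];A=np.c_[w[:,:2],np.ones(len(w))]
for _ in range(4):
    c=np.linalg.lstsq(A,w[:,2],rcond=None)[0];e=abs(A@c-w[:,2]);k=e<max(.004,np.median(e));A=A[k];w=w[k]
print(len(w),c,w[:,0].max(),np.median(w,0))
E
```

```text
time_s: 20.27
tcp_pos: [0.4305, -0.0167, 0.0816]
eef_rot: [-180.0, -0.1, 9.3]
contact_force: [-0.4, -0.3, -3.2]
gripper_width: 0.0284
gripper_force: 58.0
[-0.11537786  0.37926705 -0.05617458]
891 [-0.04461911 -0.01459387  0.12835398] 0.5489322058005223 [0.49616783 0.00450433 0.10636092]
```

```bash
python3 -m handwheel '[[0.8,0.2,-1.5,0,0],[0.8,0.5,-4,0,0],[0.8,0.8,-7.5,0,0],[0.8,1.2,-11,0,0],[0.8,1.5,-14.5,0,0],[0.8,1.8,-18,0,0],[0.8,2,-21,0,0],[0.8,2.2,-24,0,0]]' 58; python3 -m handwheel '[[0.8,0,-3,0,0],[0.8,0.2,-5.5,0,0],[0.8,0.3,-7.5,0,0],[0.8,0.3,-8.2,0,0],[0.8,0.3,-8.2,-1,0],[0.8,0.3,-8.2,-2,0],[0.8,0.3,-8.2,-3,0],[0.8,0.3,-8.2,-3,0]]' 58;  python3 - <<'E'
from h import *
for n in ("side","top"):
    p,W=cap(n);save(p[100:330,250:600],n+"10.png")
    for o in finder.cut_out(n,"pan")[:1]:
        w=W[o["region"]];print(n,"pan",o["p"],np.nanpercentile(w,[1,50,99],axis=0).round(3).tolist())
    m=(abs(W[...,1]+.33)<.06)&(W[...,0]>.46)&(W[...,0]<.64)&(W[...,2]<.1)&(W[...,2]>.048)
    w=W[m]
    if len(w)>50:
        A=np.c_[w[:,:2],np.ones(len(w))]
        for _ in range(4):
            c=np.linalg.lstsq(A,w[:,2],rcond=None)[0];e=abs(A@c-w[:,2]);k=e<max(.004,np.median(e));A=A[k];w=w[k]
        print(n,len(w),c,np.percentile(w,[2,50,98],axis=0).round(3))
E
```

```text
time_s: 21.32
tcp_pos: [0.4511, -0.2581, 0.0796]
eef_rot: [-180.0, 0.1, 9.3]
contact_force: [0.3, -0.2, -4.1]
gripper_width: 0.0278
gripper_force: 58.0
time_s: 22.32
tcp_pos: [0.4539, -0.3384, 0.0492]
eef_rot: [-179.9, 0.1, 9.3]
contact_force: [0.2, -0.1, -2.3]
gripper_width: 0.0281
gripper_force: 58.0
side pan 0.62 [[0.371, -0.43, 0.009], [0.485, -0.27, 0.038], [0.633, -0.203, 0.041]]
side 532 [-0.04888566 -0.01437621  0.09465727] [[ 0.467 -0.364  0.069]
 [ 0.515 -0.325  0.074]
 [ 0.568 -0.285  0.078]]
top pan 0.61 [[0.368, -0.452, 0.021], [0.403, -0.365, 0.036], [0.623, -0.262, 0.045]]
```

```bash
python3 -m handwheel '[[0.8,0,0,-0.8,0],[0.8,0,0,-1.6,0],[0.8,0,0,-2.1,0],[0.8,0,0,-2.4,0],[0.8,0,0,-2.6,0],[0.8,0,0,-2.8,0],[0.8,0,0,-2.9,0],[0.8,0,0,-2.9,0]]' 58
```

```text
time_s: 23.52
tcp_pos: [0.4546, -0.3391, 0.0214]
eef_rot: [180.0, -0.0, 9.3]
contact_force: [-0.1, 1.0, -2.9]
gripper_width: 0.0282
gripper_force: 58.0
```

```bash
python3 -m handwheel '[[0.8,0,0,-0.1,0],[0.8,0,0,-0.2,0],[0.8,0,0,-0.2,0]]' 30
```

```text
time_s: 23.9
tcp_pos: [0.4547, -0.3392, 0.0194]
eef_rot: [180.0, -0.0, 9.3]
contact_force: [-0.7, 0.1, -2.8]
gripper_width: 0.0292
gripper_force: 30.0
```

```bash
python3 -m handwheel '[[0.8,0,0,-0.1,0],[0.8,0,0,-0.2,0],[0.8,0,0,-0.2,0]]' 30; python3 -c "
from h import *
print(get_state()['moment'])
p,W=cap('side')
m=(abs(W[...,1]+.33)<.05)&(W[...,0]>.48)&(W[...,0]<.61)&(W[...,2]<.06)&(W[...,2]>.03)
for x in np.arange(.48,.61,.02):
  w=W[m&(abs(W[...,0]-x)<.01)];print(x.round(2),len(w),np.percentile(w[:,2],[50]).round(4))
"
```

```text
time_s: 24.28
tcp_pos: [0.4546, -0.3391, 0.0173]
eef_rot: [180.0, -0.0, 9.3]
contact_force: [-1.2, -1.2, -2.7]
gripper_width: 0.0287
gripper_force: 30.0
[-0.17330666  0.39103999 -0.0381162 ]
0.48 64 [0.0449]
0.5 132 [0.0447]
0.52 135 [0.044]
0.54 131 [0.0444]
0.56 130 [0.0437]
0.58 124 [0.0389]
0.6 125 [0.039]
```

```bash
python3 -m handwheel '[[0.8,0,0,-0.05,0],[0.8,0,0,-0.05,0]]' 8; python3 -m handwheel '[[0.55,0,0,0,0],[0.5,0,0,0,0],[0.5,0,0,0,0],[0.5,0,0,0,0],[0.5,0,0,0.5,0],[0.5,0,0,3,0],[0.5,0,0,8,0],[0.5,0,0,12,0]]' 8; python3 -m handwheel '[[0.5,-3,-5,1,0],[0.5,-6,-10,2,0],[0.5,-9,-15,3,0],[0.5,-12,-20,3,0],[0.5,-15,-25,3,0],[0.5,-15,-25,3,0]]'; python3 - <<'E'
from h import *
for n in ("top","side"):
    p,W=cap(n)
    if n=="top": a=p[90:330,130:560]
    else: b=p[90:420,150:560]
    for q in ("nut_mid","plate5_mid","pan","plate4_mid"):
        for o in finder.cut_out(n,q)[:3]:
            w=W[o["region"]];print(n,q,round(o["p"],2),np.nanpercentile(w,[3,50,97],axis=0).round(3).tolist())
save(np.hstack([cv2.resize(a,(400,223)),cv2.resize(b,(400,322))[:223]]) if 0 else np.vstack([cv2.resize(a,(530,296)),cv2.resize(b,(530,300))]),"c10.png")
E
```

```text
time_s: 24.58
tcp_pos: [0.4546, -0.3391, 0.0169]
eef_rot: [180.0, -0.0, 9.3]
contact_force: [-1.6, -0.3, -1.7]
gripper_width: 0.0302
gripper_force: 8.0
time_s: 25.58
tcp_pos: [0.4548, -0.3393, 0.1391]
eef_rot: [180.0, -0.0, 9.3]
contact_force: [-0.3, -0.3, -0.7]
gripper_width: 0.0436
gripper_force: 0.0
time_s: 26.32
tcp_pos: [0.3018, -0.5918, 0.1663]
eef_rot: [-180.0, 0.0, 9.1]
contact_force: [-0.9, 1.3, -0.1]
gripper_width: 0.0435
gripper_force: 0.0
top nut_mid 0.61 [[0.476, 0.295, 0.012], [0.494, 0.314, 0.027], [0.511, 0.331, 0.033]]
top plate5_mid 0.95 [[0.21, -0.367, -0.001], [0.261, -0.329, 0.006], [0.304, -0.301, 0.012]]
top plate5_mid 0.84 [[0.239, 0.141, -0.0], [0.3, 0.194, 0.006], [0.356, 0.23, 0.012]]
top plate5_mid 0.71 [[0.447, -0.365, 0.037], [0.507, -0.334, 0.044], [0.567, -0.29, 0.05]]
top pan 0.85 [[0.382, -0.435, 0.025], [0.497, -0.324, 0.037], [0.624, -0.22, 0.044]]
top plate4_mid 0.92 [[0.503, -0.03, 0.043], [0.564, 0.0, 0.051], [0.624, 0.044, 0.057]]
top plate4_mid 0.16 [[0.666, 0.011, 0.045], [0.785, 0.049, 0.068], [0.951, 0.1, 0.083]]
side nut_mid 0.65 [[0.473, 0.297, 0.004], [0.492, 0.32, 0.024], [0.51, 0.334, 0.029]]
side plate5_mid 0.72 [[0.446, -0.363, 0.039], [0.514, -0.329, 0.045], [0.566, -0.287, 0.047]]
side plate5_mid 0.71 [[0.237, 0.143, 0.0], [0.297, 0.197, 0.006], [0.355, 0.233, 0.008]]
side plate5_mid 0.6 [[0.187, -0.39, 0.0], [0.243, -0.335, 0.006], [0.305, -0.299, 0.009]]
side pan 0.85 [[0.377, -0.429, 0.009], [0.485, -0.273, 0.038], [0.626, -0.206, 0.041]]
side plate4_mid 0.68 [[0.379, -0.422, 0.011], [0.487, -0.273, 0.038], [0.625, -0.206, 0.041]]
side plate4_mid 0.58 [[0.501, -0.029, 0.046], [0.559, 0.01, 0.051], [0.621, 0.048, 0.053]]
side plate4_mid 0.58 [[0.302, 0.039, 0.008], [0.425, 0.053, 0.02], [0.477, 0.063, 0.027]]
```

View pics/c10.png

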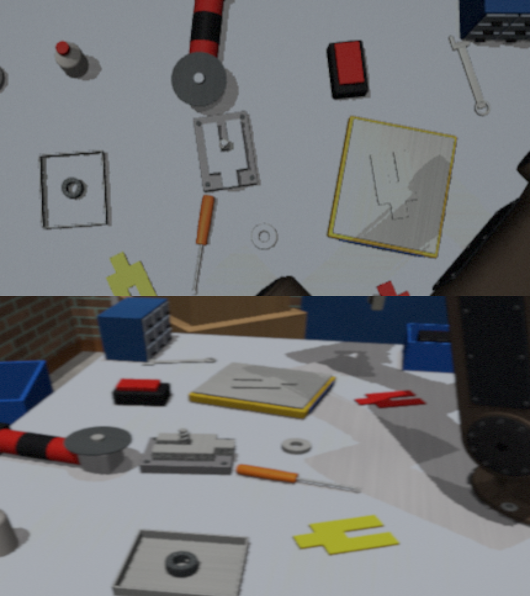

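The pictures show the plate flat in the middle of the pan, the nut in the tray, the other four plates on the pile and the bystanders where they were.

```bash
python3 -c "
from plant import r
print(r.close_job())"
```

```text
the job is handed in; nothing more can be done
None
```

I handed the job in: the nut is in the parts tray and the top plate lies flat near the middle of the pan; the last pictures show the lower plates and bystanders in place, and I have no verdict back.

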